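Put the work torches on charge

TASK

Put every work torch lying on the bench on charge: press each one down into its own pair of spring clips on the grey charging rack until it sits fully home, orange lamp end at the rack's orange edge. Only when all are in, slide the red shutter on the yellow control box fully aside, press the green start button under it all the way down, let it up, and slide the shutter fully back over it. Leave the other things on the bench where they are.

Things in the scene. Friction and masses are not known exactly. Their poses are not given: they have to be found in the camera images.
- torch1: work torch lying flat: bare dark steel tube 30 mm thick, 120 mm long, with a square 40 x 40 mm bumper on each end (it does not roll): orange lamp end with a pale lens, 35 mm long, at +x; black tail, 22 mm long, at -x; 177 mm in all, 0.17-0.34 kg, balanced at the middle. Origin on the axis, mid-tube, 20 mm above the bench when it lies there; x towards the lamp. May be absent (None)
- torch2: another torch like torch1 in every way (size, origin, axes); may be absent (None)
- torch3: another torch like torch1 in every way (size, origin, axes); may be absent (None)
- torch4: another torch like torch1 in every way (size, origin, axes); may be absent (None)
- orange_edge (a point): middle of the orange stripe on the rack (64 mm from the rack's origin towards -x): where the lamp ends belong
- rack: charging rack fixed to the bench: grey base plate 150 (x) x 300 (y) x 14 mm, origin at the centre of its underside, z up; an orange stripe along its -x edge. Four bays side by side, at y = -108, -36, 36, 108 mm, each a pair of upward-opening C-shaped steel spring clips, 14 mm wide, centred at x = -42 and +42 mm, black pad between them. Lamp ends belong at the -x (orange) edge
- bay1 (a point): bay at y = -108 mm: middle of the tube's axis when home, 50 mm above the bench (36 mm above the plate); axes as the rack. Tube along x, clips on the bare tube (11 mm of play either way along x). Clip mouth 39 mm wide, 73 mm above the bench; throat 23 mm. Pressing a level torch straight down takes some 12 to 20 N in all; unsnapped, it lies about 20 mm higher. 70 mm free between the clips for fingers
- bay2 (a point): bay at y = -36 mm, like bay1: middle of the tube's axis when home
- bay3 (a point): bay at y = 36 mm, like bay1: middle of the tube's axis when home
- bay4 (a point): bay at y = 108 mm, like bay1: middle of the tube's axis when home
- control_box: the charger's yellow control box, fixed to the bench, 90 (x) x 180 (y) x 50 mm, origin at the centre of its underside, z up. The green start button stands on its top at x = 0, y = -40 mm, covered by the red shutter, which slides along the box's y between two dark low side rails (tops at 72 mm)
- shutter_tab (a point): middle of the top of the black grip tab on the red shutter, 107 mm above the bench; tab 44 (box x) x 16 (box y) x 30 mm high, in the middle of the shutter plate, 74 (x) x 66 (y) x 4 mm, its top 77 mm above the bench; moves with the shutter; can be pinched or pushed
- shutter (a joint): sliding of the shutter in m: 0 closed over the button, 0.070 fully open, towards the control box's +y; about 2 N of friction, stays where it is left. The start may be up to 0.008 from closed
- start_top (a point): middle of the top of the green start button, 40 mm in diameter, 68 mm above the bench when up; moves with the button; its black housing is 56 mm across
- start (a joint): travel of the start button in m: 0 up, 0.006 fully down; sprung, about 5 N to press fully
- screwdriver: a screwdriver 180 mm long lying flat, among the torches; not part of the job, to be left where it is
- tape_roll: a flat roll of blue tape, 90 mm across, 24 mm high, origin at the centre of its underside; not part of the job, to be left where it is
- spray_can: an upright can, 60 mm across, 170 mm tall; not part of the job, to be left where it is
- screw_jar: an upright glass jar, 68 mm across, 85 mm tall; not part of the job, to be left where it is
- brush: a brush lying flat; not part of the job, to be left where it is
- wrench: a wrench 170 mm long lying flat; not part of the job, to be left where it is
- mug: a blue mug, 80 mm across, 95 mm tall; not part of the job, to be left where it is
Things that resemble listed ones, but are neither listed nor needed, are in the scene too. Leave any purple look-alike of the torch4 alone.

How it is judged:
On the way, in this order (a step that is already met when the one before it is completed fails the run):
1. every torch is snapped fully home in a bay, lamp end at the orange edge (x of torch1 in the frame of rack between -0.017 and 0.017 m and x of orange_edge in the frame of torch1 above 0.03 m and z of torch1 in the frame of rack between 0.0465 and 0.0535 m and angle between the x axis of each of torch1, torch2, torch3, torch4 and the x axis of rack, either way round below 0.06 rad and (y of torch1 in the frame of rack between -0.112 and -0.104 m or y of torch1 in the frame of rack between -0.04 and -0.032 m or y of torch1 in the frame of rack between 0.032 and 0.04 m or y of torch1 in the frame of rack between 0.104 and 0.112 m) and x of torch2 in the frame of rack between -0.017 and 0.017 m and x of orange_edge in the frame of torch2 above 0.03 m and z of torch2 in the frame of rack between 0.0465 and 0.0535 m and (y of torch2 in the frame of rack between -0.112 and -0.104 m or y of torch2 in the frame of rack between -0.04 and -0.032 m or y of torch2 in the frame of rack between 0.032 and 0.04 m or y of torch2 in the frame of rack between 0.104 and 0.112 m) and x of torch3 in the frame of rack between -0.017 and 0.017 m and x of orange_edge in the frame of torch3 above 0.03 m and z of torch3 in the frame of rack between 0.0465 and 0.0535 m and (y of torch3 in the frame of rack between -0.112 and -0.104 m or y of torch3 in the frame of rack between -0.04 and -0.032 m or y of torch3 in the frame of rack between 0.032 and 0.04 m or y of torch3 in the frame of rack between 0.104 and 0.112 m) and x of torch4 in the frame of rack between -0.017 and 0.017 m and x of orange_edge in the frame of torch4 above 0.03 m and z of torch4 in the frame of rack between 0.0465 and 0.0535 m and (y of torch4 in the frame of rack between -0.112 and -0.104 m or y of torch4 in the frame of rack between -0.04 and -0.032 m or y of torch4 in the frame of rack between 0.032 and 0.04 m or y of torch4 in the frame of rack between 0.104 and 0.112 m)), for 0.2 s.
2. the shutter is slid fully aside (value of joint shutter above 0.058 m), for 0.1 s.
3. the start button is pressed all the way down (value of joint start above 0.0048 m), for 0.05 s.
4. the shutter is slid back over the button, which is up again (value of joint shutter below 0.012 m and value of joint start below 0.002 m), for 0.2 s.
At the end, for the whole second after the job is handed in: every torch present is at rest fully home in a bay (axis within 3.5 mm of the home height and 4 mm of the bay's centre line, within 0.06 rad of parallel, within 17 mm of centred along the bay), lamp end at the orange edge; the shutter is closed to within 12 mm and the button is up (all of step 1 and all of step 4 and linear speed of each of torch1, torch2, torch3, torch4 below 0.03 m/s); the robot touches nothing.
It fails at once if one of the other things on the bench is moved by more than 50 mm (distance of any of screwdriver, tape_roll, spray_can, screw_jar, brush, wrench, mug from where it was at the start of the episode above 0.05 m).
Of torch1, torch2, torch3, torch4 only 3 to 4 are there at a start; the rules pass over those that are not, and their reading is None.
At some moment in a run one of torch1, torch2, torch3, torch4 may be knocked a few centimetres aside while the robot is not near it.
Once in a run the grip may slacken for a moment while it holds something.
It also fails if it takes over 210 s, if anything falls off the work surface, if the arm or the gripper's body presses on something with over 40 N, if the wrist force passes 120 N, or if a joint passes its speed limit or range.

ROBOT

A 6-joint arm with a two-finger parallel gripper is mounted at the origin on the work surface. World frame = base frame: x ahead of the robot, y to its left, z up, the work surface at z = 0. Lengths are in m, angles in rad, forces in N, time in s.
With the tool pointing down it reaches from about 0.3 to 0.95 m from the base axis. Payload 3.1 kg.
Tool frame: the origin (TCP) lies on the centre line of the jaws, within the pads' length; the fingertips stand 14 mm ahead of it and the grasp point (between the pads) lies 5 mm behind it (r.tip_extent is the distance from the TCP to the fingertips, in m); z points along the fingers, y is the line along which they close (so a half turn about z gives the same grasp; the last joint's range is limited). The gripper opens to 85 mm and grips with 20 to 120 N. Pads are 22 mm wide; open, the fingers measure 114 mm over their backs; the gripper's body (76 mm by 85 mm) begins 54 mm behind the grasp point. The pads swing forward as they close: fully open they stand 13 mm farther back than shut.
Start: joints at [-1.339, 0.308, 1.634, -0, 1.2, -0.07], TCP at [0.186, -0.597, 0.245] pointing down, gripper open.
Joint ranges: [-3.06, 3.06], [-0.79, 1.96], [0.05, 2.63], [-1.19, 4.34], [0.05, 2.64], [-2.94, 2.94]. Speed limits (rad/s): [2.79, 2.79, 3.14, 3.14, 3.14, 3.14].

INTERFACE

Orientations are given as a unit quaternion [w, x, y, z].
In Python, from workcell import r gives the robot as it stands.
- The arm moves only by the shell command python3 -m jog 'ROWS'. ROWS is JSON, a list that holds one entry, the list of rows, each a list of 5 numbers: the shift along the world's x, y, z normalised to -1 to 1, where 1 is 0.02 m, then the turn about the world's z normalised to -1 to 1, where 1 is 0.08 rad, then the closure, from -1 (fully open) to 1 (shut). A call has 1 to 20 rows; each row shifts and turns the commanded pose from where the row before left it; what a row does not reach is not made up. A row lasts 1/12 s, in which the tool goes at most 41.7 mm and 7.16 degrees, less where a joint would pass 70% of its speed; a pose out of reach is approached as far as the arm can. A call with a number of a shift or a turn outside -1 to 1 is refused whole. A call with a gripper value outside its range is refused whole. The fingers move at their own pace and stop on an object; the grip force is fixed at half the most. Time passes only in rows, so rows that do not move let the fingers close. It gives the time, the measured TCP pose, the force, the opening and the grip force at its end, in the units of the state.
- r.observe(): the state, without advancing time (a new reading comes with each control period).
- r.camera(name): name is "scene" or "top" or "wrist"; returns the picture (480x640x3 uint8, blue, green, red); there is no depth.
- r.camera_info(name): a dict with "camera_matrix" (3x3 intrinsics, pixels), "R" (3x3) and "t" (3): a world point X has camera coordinates R X + t. Camera axes: x right, y down, z forward; pixel columns grow to the right and rows downward; lengths in m; the calibration is good to about 2 mm. A picture is of the moment at which its call begins: read the wrist's pose just before it. camera_info takes no time and is no camera call; for the wrist camera it gives the pose at the moment of the call.
- r.job_done(): hands the job in; it is judged then, once.
The state is a dict: "time": time; "joint_positions": joint angles; "joint_velocities": joint speeds; "tau": joint torques, N m; "tool_pos": TCP position; "eef_rot": TCP orientation; "wrist_force": force on the tool from outside, world axes, zero at the start; "wrist_torque": the same for the moment, N m; "finger_gap": opening from 0.0 (shut) to 1.0 (fully open); "grip_force": force on a finger pad.
Only numpy, scipy, OpenCV 4.12 (cv2) and the standard library are available. Lean on these libraries where they do the work, as an engineer would, in place of code of your own. Each camera call takes 0.05 s, during which the arm holds its last target. There are 200 camera calls.

## Working session

There is one attempt and no reset: what is moved stays moved. The work goes in short steps, Python scripts to look and compute and a shell command to move; the robot and the scene stay as the last step left them, time stands still between calls to the robot, and variables do not carry over. Pictures are saved under pics/ and viewed, at most 17 in all, crops included, and the job is handed in when it is done.

```bash
mkdir -p pics; ls; python3 - <<'E'
from workcell import r
import cv2
for n in("scene","top"):
    cv2.imwrite(f"pics/{n}0.png",r.camera(n)); i=r.camera_info(n); print(n,i)
print(r.observe())
E
```

```text
pics
scene {'camera_matrix': array([[486.83117329,   0.        , 315.25372861],
       [  0.        , 486.83117329, 241.3046337 ],
       [  0.        ,   0.        ,   1.        ]]), 'R': array([[-0.60483297,  0.79634356, -0.00374405],
       [ 0.65656994,  0.49600153, -0.5682415 ],
       [-0.4506584 , -0.34614943, -0.82285331]]), 't': array([ 0.40999878, -0.31155563,  1.503517  ])}
top {'camera_matrix': array([[578.27661047,   0.        , 315.17643861],
       [  0.        , 578.27661047, 230.15614498],
       [  0.        ,   0.        ,   1.        ]]), 'R': array([[ 7.24434600e-04, -9.99882994e-01, -1.52798424e-02],
       [-9.95623257e-01,  7.06795834e-04, -9.34549608e-02],
       [ 9.34548258e-02,  1.52806685e-02, -9.95506251e-01]]), 't': array([-0.04031997,  0.59740512,  1.79451446])}
{'time': 0.1, 'joint_positions': array([-1.33867240e+00,  3.08899491e-01,  1.63502912e+00, -2.99971726e-05,
        1.19969821e+00, -6.96947555e-02]), 'joint_velocities': array([ 3.83579374e-04, -2.62915590e-03, -4.08977672e-03,  1.08926732e-04,
        1.64383594e-03,  5.14091030e-05]), 'tau': array([ 2.42116266e-05, -4.16408873e+01, -2.77644557e+01, -1.18284765e-04,
        4.03104932e-03, -1.76799495e-05]), 'tool_pos': array([ 0.18559363, -0.59607679,  0.24418772]), 'eef_rot': array([-1.01259615e-03,  9.88633448e-01,  1.50342513e-01, -9.64371562e-05]), 'wrist_force': array([-0.03764097,  0.03497089,  0.5959394 ]), 'wrist_torque': array([0.019379  , 0.0465439 , 0.01261054]), 'grip_force': 0.0, 'finger_gap': 1.001898825712822}
```

View pics/top0.png

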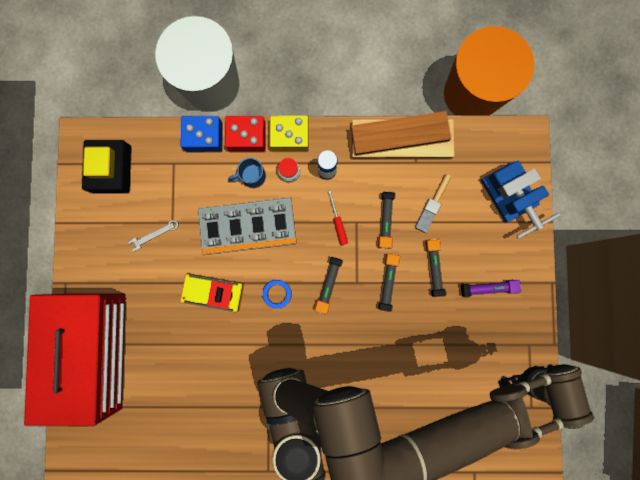

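View pics/scene0.png

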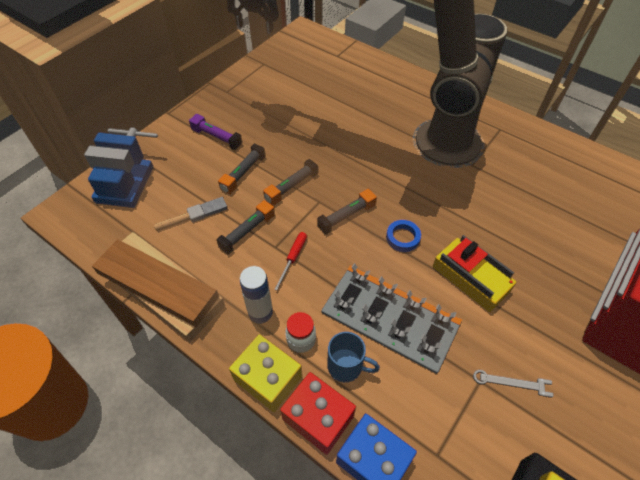

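The top view shows four torches, with centres near (386,220), (389,282), (434,268) and (328,286). The rack is at (247,226), the control box at (212,293), and the purple decoy at (490,288). I'll measure these next.

```bash
cat > h.py <<'E'
from workcell import r
import cv2, numpy as np
def ray(info,uv,z):
    K,R,t=info["camera_matrix"],np.array(info["R"]),np.array(info["t"])
    d=R.T@np.linalg.solve(K,[uv[0],uv[1],1.]); c=-R.T@t
    return c+d*(z-c[2])/d[2]
def blobs(m,amin):
    n,l,s,c=cv2.connectedComponentsWithStats(m.astype(np.uint8))
    return [(c[i],s[i],l==i) for i in range(1,n) if s[i,4]>=amin]
def hsv(im): return cv2.cvtColor(im,cv2.COLOR_BGR2HSV)
def inr(h,a,b): return cv2.inRange(h,np.array(a),np.array(b))>0
def head(q):
    w,x,y,z=q; return np.arctan2(2*(x*y+w*z),1-2*(y*y+z*z))
def q6ok(p,hd): return np.arctan2(p[1],p[0])+np.pi/2-hd
E
python3 - <<'E'
from h import *
im=cv2.imread("pics/top0.png"); I=r.camera_info("top"); H=hsv(im)
for nm,lo,hi,z,a in(("orange",(8,180,120),(17,255,255),.025,40),("yellow",(25,180,100),(32,255,255),.05,100),("red",(0,200,120),(4,255,255),.077,60),("green",(45,80,80),(80,255,255),.035,5)):
    for c,s,m in blobs(inr(H,lo,hi)[:340],a):
        p=ray(I,c,z); print(nm,c.round(1),s,p.round(3))
# rack grey plate
sub=np.zeros(H.shape[:2],bool); sub[190:262,190:305]=1
m=(sub&(H[...,1]<60)&(H[...,2]>60))|(sub&inr(H,(8,200,150),(17,255,255)))
c,s,mm=max(blobs(m,200),key=lambda b:b[1][4])
pts=np.argwhere(mm)[:,::-1].astype(np.float32)
bx=cv2.boxPoints(cv2.minAreaRect(pts))
P=np.array([ray(I,b,.014) for b in bx]); print(bx.round(1),P.round(3),P.mean(0)); print([np.linalg.norm(P[i]-P[i-1]).round(3) for i in range(4)])
print(r.camera_info("wrist"),head(r.observe()["eef_rot"]))
E
```

```text
orange [494.6  63.7] [ 456   26   78   76 4616] [ 1.137 -0.619  0.025]
orange [400.5 132.1] [ 352  112   98   41 2645] [ 0.913 -0.313  0.025]
orange [385.3 241.6] [379 236  14  12 145] [ 0.561 -0.261  0.025]
orange [248.2 245.4] [202 238  94  16 401] [0.55  0.171 0.025]
orange [433.6 244.9] [427 239  14  12 149] [ 0.551 -0.412  0.025]
orange [392.5 259.5] [386 253  14  13 144] [ 0.505 -0.283  0.025]
orange [321.8 306.9] [314 300  16  15 154] [ 0.357 -0.061  0.025]
yellow [288.  131.1] [270 116  38  31 973] [0.91  0.046 0.05 ]
yellow [ 95.9 160.6] [ 83 147  26  28 705] [0.817 0.654 0.05 ]
yellow [195.6 289.8] [181 275  30  29 626] [0.41  0.329 0.05 ]
yellow [235.  296.6] [229 283  13  29 221] [0.389 0.207 0.05 ]
red [243.5 131.2] [225 116  39  31 969] [0.903 0.183 0.077]
red [287.5 167. ] [279 158  18  19 271] [0.789 0.045 0.077]
red [340.2 230.5] [334 217  13  28 192] [ 0.592 -0.118  0.077]
red [219.8 294.4] [208 282  24  26 402] [0.397 0.249 0.077]
red [ 63.9 316.6] [  28  295   72   45 3065] [0.329 0.723 0.077]
green [386.  226.7] [385 222   3  10  29] [ 0.608 -0.263  0.035]
green 
[... 207 characters left out ...]
] [495 287   9   2  17] [ 0.418 -0.609  0.035]
[[196.7 208.3]
 [290.2 197. ]
 [295.6 241.7]
 [202.1 253. ]] [[0.669 0.339 0.014]
 [0.705 0.04  0.014]
 [0.562 0.022 0.014]
 [0.526 0.319 0.014]] [0.61563687 0.17967596 0.014     ]
[np.float64(0.144), np.float64(0.301), np.float64(0.144), np.float64(0.299)]
{'camera_matrix': array([[348.90996072,   0.        , 321.94384362],
       [  0.        , 348.90996072, 243.90621605],
       [  0.        ,   0.        ,   1.        ]]), 'R': array([[ 0.29564923, -0.9552941 , -0.00216935],
       [-0.92230752, -0.28603052,  0.25987572],
       [-0.24887824, -0.07483125, -0.96563963]]), 't': array([-0.62343445, -0.03293744,  0.37798307])} 0.3018294711889793
```

```bash
python3 - <<'E'
from h import *
im=cv2.imread("pics/top0.png")
cv2.imwrite("pics/c0.png",cv2.resize(im[175:330,170:450],(800,443),interpolation=cv2.INTER_CUBIC))
E
```

```text
(no output)
```

View pics/c0.png

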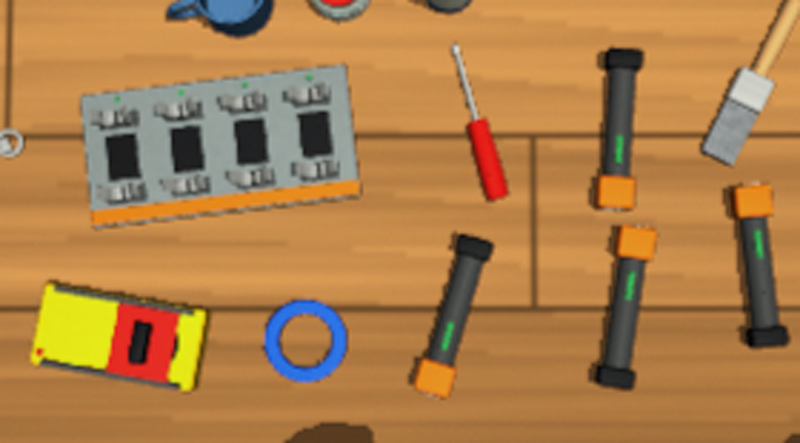

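The crop confirms the layout. The rack's orange edge faces the robot, and the screwdriver lies between the rack and the torches. Torch D (near crop (450,310)) has its lamp end down. I'll go above D first.

```bash
python3 -m jog '[[[0.6,1,0,-0.37,-0.5],[0.6,1,0,-0.37,-0.5],[0.6,1,0,-0.37,-0.5],[0.6,1,0,-0.37,-0.5],[0.6,1,0,-0.37,-0.5],[0.6,1,0,-0.37,-0.5],[0.6,1,0,-0.37,-0.5],[0.6,1,0,-0.37,-0.5],[0.6,1,0,-0.37,-0.5],[0.6,1,0,-0.37,-0.5],[0.6,1,0,-0.37,-0.5],[0.6,1,0,-0.37,-0.5],[0.6,1,0,-0.37,-0.5],[0.6,1,0,-0.37,-0.5],[0.6,1,0,-0.37,-0.5],[0.6,1,0,-0.37,-0.5],[0.6,1,0,-0.37,-0.5],[0.6,1,0,-0.37,-0.5],[0.6,1,0,-0.37,-0.5],[0.6,1,0,-0.37,-0.5]]]'
python3 -m jog '[[[0,0.9,0,0,-0.3],[0,0.9,0,0,-0.3],[0,0.9,0,0,-0.3],[0,0.9,0,0,-0.3],[0,0.9,0,0,-0.3],[0,0.9,0,0,-0.3],[0,0,0,0,-0.3],[0,0,0,0,-0.3],[0,0,0,0,-0.3]]]'
python3 - <<'E'
from h import *
I=r.camera_info("wrist"); im=r.camera("wrist"); cv2.imwrite("pics/w1.png",im)
o=r.observe(); print(o["time"],o["tool_pos"],head(o["eef_rot"]),o["finger_gap"])
H=hsv(im)
for nm,lo,hi,z in(("orange",(8,180,120),(17,255,255),.03),("green",(45,80,80),(80,255,255),.035)):
    for c,s,m in blobs(inr(H,lo,hi),40): print(nm,c.round(1),s,ray(I,c,z).round(4))
E
```

```text
time: 1.77
tool_pos: [0.4259, -0.1955, 0.2449]
eef_rot: [-0.0, 0.989, -0.145, -0.0]
wrist_force: [0.5, 0.6, -0.9]
finger_gap: 0.755
grip_force: 0.0
time: 2.52
tool_pos: [0.4257, -0.0892, 0.2451]
eef_rot: [0.0, 0.99, -0.144, -0.0]
wrist_force: [-0.2, 0.4, -0.5]
finger_gap: 0.655
grip_force: 0.0
2.5667 [ 0.42573864 -0.08940529  0.24519086] -0.29053049244769585 0.6498624133030214
orange [468.6  23.5] [447   0  50  42 550] [ 0.5534 -0.2608  0.03  ]
orange [505.4  73.7] [484  49  47  49 744] [ 0.5043 -0.2853  0.03  ]
orange [ 75.1 154.2] [   0  102  174   98 2567] [0.552  0.1183 0.03  ]
orange [315.9 286.7] [296 263  41  42 531] [ 0.3568 -0.0619  0.03  ]
green [505.5 129.6] [502 112   8  36 278] [ 0.4569 -0.2754  0.035 ]
green [316.3 243.6] [313 229   8  31 231] [ 0.403  -0.0765  0.035 ]
```

View pics/w1.png

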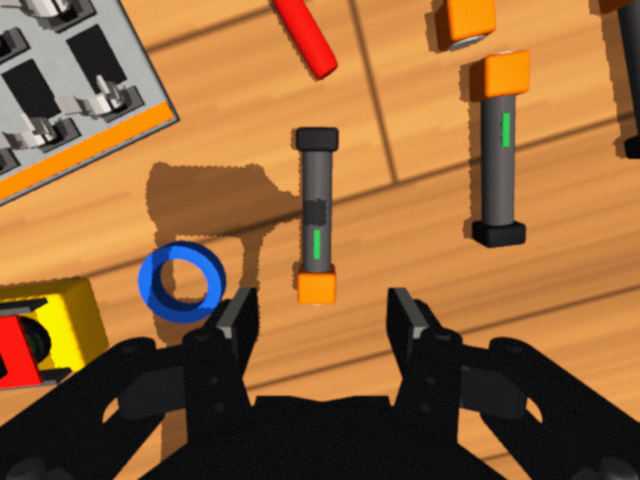

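The wrist view shows torch D upright in the image, tail at (317,139) and lamp at (317,287). Torch B has its lamp at (507,75) and tail at (499,233). The rack corner is at upper left, at about (177,120).

```bash
cat >> h.py <<'E'
def torch(I,lamp,tail,z=.03):
    L,T=ray(I,lamp,z),ray(I,tail,z); c=L+(T-L)*77.5/148.5; d=L-T
    return c,np.arctan2(d[1],d[0]),np.linalg.norm(d)
def togo(c,hd,z):
    o=r.observe(); p=o["tool_pos"]; h=head(o["eef_rot"]); dh=(hd-h+np.pi/2)%np.pi-np.pi/2
    print("pos",p.round(4),"head",h.round(3),"t",round(o["time"],1),"| units dxyz",((np.array([c[0],c[1],z])-p)/.02).round(2),"turn",round(dh/.08,2))
E
python3 - <<'E'
from h import *
I=r.camera_info("wrist")
for n,l,t in(("D",(317,286),(317,140)),("B",(505,76),(499,232))):
    c,a,L=torch(I,l,t); print(n,c.round(4),a,L)
    if n=="D": togo(c,a,.022)
E
```

```text
D [ 0.4309 -0.0858  0.03  ] 2.8457374060188814 0.14739196984997907
pos [ 0.4257 -0.0894  0.2452] head -0.291 t 2.6 | units dxyz [  0.26   0.18 -11.16] turn -0.07
B [ 0.4282 -0.2701  0.03  ] -0.19800331829347947 0.14508317258377895
```

```bash
python3 -m jog '[[[0.26,0.18,-1,0,-0.3],[0,0,-1,0,-0.3],[0,0,-1,0,-0.3],[0,0,-1,0,-0.3],[0,0,-1,0,-0.3],[0,0,-1,0,-0.3],[0,0,-1,0,-0.3],[0,0,-1,0,-0.3],[0,0,-1,0,-0.3],[0,0,-0.9,0,-0.3],[0,0,-0.7,0,-0.3],[0,0,-0.5,0,-0.3],[0,0,0,0,-0.3],[0,0,0,0,1],[0,0,0,0,1],[0,0,0,0,1],[0,0,0,0,1],[0,0,0,0,1],[0,0,0,0,1]]]'
python3 -m jog '[[[0,0,0.5,0,1],[0,0,1,0,1],[0,0,1,0,1],[0,0,1,0,1],[0,0,1,0,1],[0,0,1,0,1],[0,0,1,0,1],[0,0,1,0,1],[0,0,0,0,1],[0,0,0,0,1]]]'
```

```text
time: 4.15
tool_pos: [0.4321, -0.0856, 0.0243]
eef_rot: [0.0, 0.989, -0.145, 0.001]
wrist_force: [-0.7, -1.8, 6.0]
finger_gap: 0.323
grip_force: 60.1
time: 4.98
tool_pos: [0.4313, -0.0851, 0.1739]
eef_rot: [0.0, 0.99, -0.144, 0.001]
wrist_force: [-0.8, -0.7, -2.7]
finger_gap: 0.322
grip_force: 59.9
```

```bash
python3 -m jog '[[[0.9,0.72,0.4,0.46,1],[0.9,0.72,0.4,0.46,1],[0.9,0.72,0.4,0.46,1],[0.9,0.72,0.4,0.46,1],[0.9,0.72,0.4,0.46,1],[0.9,0.72,0.4,0.46,1],[0.9,0.72,0.4,0.46,1],[0.9,0.72,0.4,0.46,1],[0.9,0.72,0.4,0.46,1],[0.9,0.72,0.4,0.46,1],[0.9,0.72,0.4,0.46,1],[0,0,0,0,1],[0,0,0,0,1],[0,0,0,0,1]]]'
python3 - <<'E'
from h import *
np.save("Iw2.npy",r.camera_info("wrist"),allow_pickle=True); im=r.camera("wrist"); cv2.imwrite("pics/w2.png",im)
E
```

```text
time: 6.15
tool_pos: [0.627, 0.0731, 0.2582]
eef_rot: [0.0, 0.998, 0.057, -0.003]
wrist_force: [-0.6, 0.7, -3.0]
finger_gap: 0.328
grip_force: 60.0
```

View pics/w2.png

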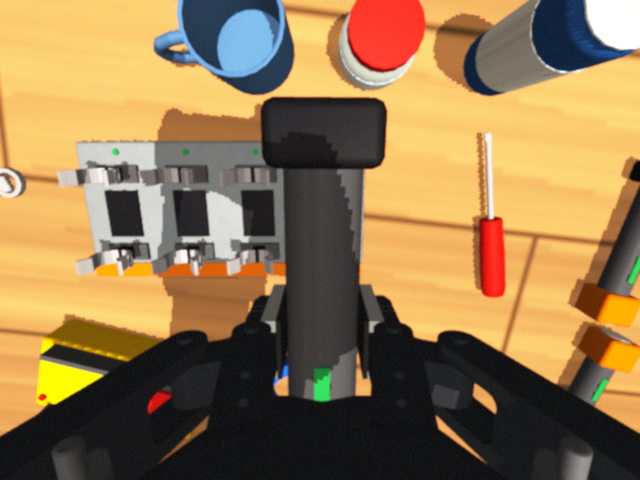

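The wrist view shows the rack bay pads at (125,213), (191,213) and (258,213). The plate corners are at (77,143) and (97,276), and the torch is held level in the jaws.

```bash
python3 - <<'E'
from h import *
I=np.load("Iw2.npy",allow_pickle=True).item(); im=cv2.imread("pics/w2.png"); H=hsv(im)
P=[];L=[]
for c,s,m in blobs((H[...,2]<45)&(np.indices(H.shape[:2])[1]<276),400):
    if 190<c[1]<235 and s[2]<60: P.append(ray(I,c,.017)); print("pad",c.round(1),s,P[-1].round(4))
for c,s,m in blobs(inr(H,(45,80,60),(85,255,255)),6):
    if c[1]<200: L.append(ray(I,c,.014)); print("led",c.round(1),s[4],L[-1].round(4))
for px in((77,143),(97,276)): print(ray(I,px,.014).round(4))
P.sort(key=lambda p:p[1]);
for s in(P,L):
    s=np.array(s); s=s[np.argsort(s[:,1])]; v=s[-1]-s[0]; print("yaw",np.arctan2(-v[0],v[1]),np.linalg.norm(v)/(len(s)-1))
P=np.array(P); yaw=.1206; y=np.array([-np.sin(yaw),np.cos(yaw)]); x=np.array([y[1],-y[0]])
c=P.mean(0)[:2]-y*.036; print("rack",c,[ (c+y*b).round(4) for b in(-.108,-.036,.036,.108)])
togo(c-y*.108,yaw,.11)
E
```

```text
pad [189.7 212.8] [ 174  191   34   44 1160] [0.6101 0.2138 0.017 ]
pad [259.6 211.1] [ 242  191   32   44 1133] [0.6204 0.1396 0.017 ]
pad [124.2 212.9] [ 106  192   37   43 1286] [0.6021 0.2835 0.017 ]
led [115.  151.6] 30 [0.6648 0.2923 0.014 ]
led [184.8 151.5] 30 [0.6731 0.2208 0.014 ]
led [254.8 151.5] 28 [0.6812 0.1491 0.014 ]
[0.6691 0.3305 0.014 ]
[0.5246 0.3185 0.014 ]
yaw 0.12653461132158753 0.07252158968709495
yaw 0.11371328007687405 0.07204202931746631
rack [0.61515448 0.17653473] [array([0.6281, 0.0693]), array([0.6195, 0.1408]), array([0.6108, 0.2123]), array([0.6022, 0.2838])]
pos [0.6269 0.0728 0.2585] head 0.114 t 6.2 | units dxyz [ 0.06 -0.17 -7.43] turn 0.08
```

```bash
python3 -m jog '[[[0.05,-0.16,-1,0.05,1],[0,0,-1,0,1],[0,0,-1,0,1],[0,0,-1,0,1],[0,0,-1,0,1],[0,0,-1,0,1],[0,0,-1,0,1],[0,0,-1,0,1],[0,0,-0.4,0,1],[0,0,-0.3,0,1],[0,0,-0.3,0,1],[0,0,0,0,1]]]'
python3 - <<'E'
from h import *
togo((.6278,.0697),.118,.054); o=r.observe(); print(o["wrist_force"],o["wrist_torque"])
E
```

```text
time: 7.2
tool_pos: [0.6295, 0.0697, 0.0807]
eef_rot: [0.0, 0.998, 0.059, -0.001]
wrist_force: [0.4, 0.8, -3.6]
finger_gap: 0.327
grip_force: 60.1
pos [0.6295 0.0697 0.0807] head 0.118 t 7.2 | units dxyz [-0.08 -0.   -1.33] turn -0.0
[ 0.37166018  0.76522078 -3.57003804] [0.01101172 0.03840971 0.00360019]
```

```bash
python3 -m jog '[[[-0.05,0,-0.3,0,1],[0,0,-0.3,0,1],[0,0,-0.2,0,1],[0,0,-0.2,0,1],[0,0,0,0,1]]]'; python3 -m jog '[[[0,0,-0.2,0,1],[0,0,-0.2,0,1],[0,0,-0.1,0,1],[0,0,0,0,1],[0,0,0,0,1]]]'
```

```text
time: 7.62
tool_pos: [0.6324, 0.0704, 0.0642]
eef_rot: [-0.0, 0.998, 0.059, 0.004]
wrist_force: [2.0, 0.0, 3.7]
finger_gap: 0.33
grip_force: 60.9
time: 8.03
tool_pos: [0.6301, 0.0702, 0.0542]
eef_rot: [-0.0, 0.998, 0.059, 0.001]
wrist_force: [-4.2, -0.4, 14.4]
finger_gap: 0.325
grip_force: 62.2
```

```bash
python3 -m jog '[[[0,0,-0.15,0,1],[0,0,-0.15,0,1],[0,0,0,0,1],[0,0,0,0,1]]]'; python3 -m jog '[[[0,0,0.3,0,-0.05],[0,0,0,0,-0.05],[0,0,0,0,-0.05],[0,0,0,0,-0.05],[0,0,0.5,0,-0.05],[0,0,1,0,-0.05],[0,0,1,0,-0.05],[0,0,1,0,-0.05],[0,0,1,0,-0.05],[0,0,1,0,-0.05],[0,0,1,0,-0.05],[0,0,1,0,-0.05],[0,0,1,0,-0.05],[0,0,0,0,-0.3]]]'
python3 - <<'E'
from h import *
cv2.imwrite("pics/w3.png",r.camera("wrist")[100:460,:560])
E
```

```text
time: 8.37
tool_pos: [0.6302, 0.0702, 0.0539]
eef_rot: [0.0, 0.998, 0.059, -0.0]
wrist_force: [-15.5, -0.9, 42.6]
finger_gap: 0.328
grip_force: 65.1
time: 9.53
tool_pos: [0.6317, 0.0701, 0.226]
eef_rot: [0.0, 0.998, 0.059, 0.004]
wrist_force: [1.1, -1.1, 1.7]
finger_gap: 0.642
grip_force: 0.0
```

View pics/w3.png

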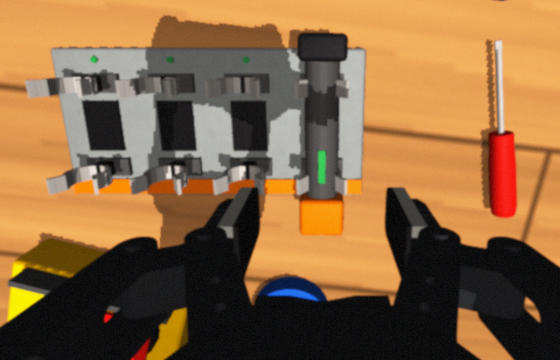

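Torch D is home in the rightmost bay, with its lamp over the orange edge at crop (322,215). Next is torch B.

```bash
python3 -m jog '[[[-0.6,-1,0,-0.24,-0.3],[-0.6,-1,0,-0.24,-0.3],[-0.6,-1,0,-0.24,-0.3],[-0.6,-1,0,-0.24,-0.3],[-0.6,-1,0,-0.24,-0.3],[-0.6,-1,0,-0.24,-0.3],[-0.6,-1,0,-0.24,-0.3],[-0.6,-1,0,-0.24,-0.3],[-0.6,-1,0,-0.24,-0.3],[-0.6,-1,0,-0.24,-0.3],[-0.6,-1,0,-0.24,-0.3],[-0.6,-1,0,-0.24,-0.3],[-0.6,-1,0,-0.24,-0.3],[-0.6,-1,0,-0.24,-0.3],[-0.6,-1,0,-0.24,-0.3],[-0.6,-1,0,-0.24,-0.3],[-0.6,-1,0,-0.24,-0.3],[0,0,0,0,-0.3],[0,0,0,0,-0.3],[0,0,0,0,-0.3]]]'
cat >> h.py <<'E'
def find(im,I):
    """torches fully in view: orange lamps paired with dark tails via the green mark"""
    H=hsv(im); out=[]
    dark=[b for b in blobs(cv2.morphologyEx(((H[...,2]<48)).astype(np.uint8),cv2.MORPH_OPEN,np.ones((3,3))),150)]
    og=cv2.morphologyEx(inr(H,(5,190,70),(18,255,255)).astype(np.uint8),cv2.MORPH_CLOSE,np.ones((5,5)))
    og=[ray(I,b[0],.03)[:2] for b in blobs(og,250)]
    for g,s,m in blobs(inr(H,(45,80,80),(80,255,255)),40):
        G=ray(I,g,.035)[:2]
        for o in og:
            d=o-G; n=np.linalg.norm(d)
            if .035<n<.065:
                u=d/n; print("green",g.round(0),"lamp",o.round(4),"centre~",(o-u*.0775).round(4),"head",np.arctan2(u[1],u[0]).round(3))
E
python3 - <<'E'
from h import *
I=r.camera_info("wrist"); im=r.camera("wrist"); cv2.imwrite("pics/w4.png",im); np.save("I.npy",I,allow_pickle=True)
find(im,I); togo((.4282,-.2701),-.198,.024)
E
```

```text
time: 11.25
tool_pos: [0.4244, -0.2692, 0.22]
eef_rot: [-0.001, 0.995, -0.104, -0.001]
wrist_force: [-0.5, 0.4, 0.5]
finger_gap: 0.651
grip_force: 0.0
green [271.  11.] lamp [ 0.5619 -0.2587] centre~ [ 0.6384 -0.2707] head 2.987
green [475.  99.] lamp [ 0.5496 -0.4091] centre~ [ 0.4728 -0.4197] head 0.137
green [321. 186.] lamp [ 0.5046 -0.2812] centre~ [ 0.4277 -0.2716] head -0.124
pos [ 0.4248 -0.269   0.2202] head -0.207 t 11.3 | units dxyz [ 0.17 -0.06 -9.81] turn 0.12
```

View pics/w4.png

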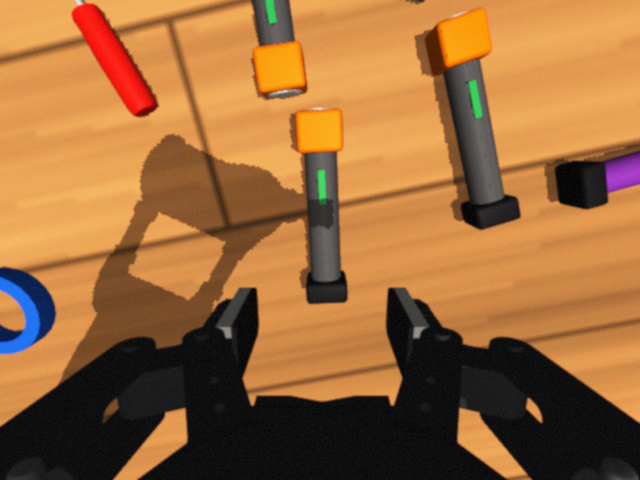

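B: lamp (320,130), tail (327,287). C: lamp (463,38), tail (491,211). A: lamp (280,67).

```bash
python3 - <<'E'
from h import *
I=np.load("I.npy",allow_pickle=True).item()
for n,l,t in(("B",(320,130),(327,287)),("C",(463,38),(491,211))):
    c,a,L=torch(I,l,t); print(n,c.round(4),a,L)
    if n=="B": togo(c,a,.024)
E
```

```text
B [ 0.4295 -0.2716  0.03  ] -0.16449475122227739 0.146123999140707
pos [ 0.4248 -0.269   0.2202] head -0.207 t 11.3 | units dxyz [ 0.24 -0.13 -9.81] turn 0.54
C [ 0.4731 -0.4181  0.03  ] 0.06959608323804724 0.14787538531468564
```

```bash
python3 -m jog '[[[0.24,-0.13,-1,0.54,-0.3],[0,0,-1,0,-0.3],[0,0,-1,0,-0.3],[0,0,-1,0,-0.3],[0,0,-1,0,-0.3],[0,0,-1,0,-0.3],[0,0,-1,0,-0.3],[0,0,-1,0,-0.3],[0,0,-0.9,0,-0.3],[0,0,-0.6,0,-0.3],[0,0,-0.4,0,-0.3],[0,0,0,0,-0.3],[0,0,0,0,1],[0,0,0,0,1],[0,0,0,0,1],[0,0,0,0,1],[0,0,0,0,1],[0,0,0,0,1]]]'
python3 -m jog '[[[0,0,0.5,0,1],[0,0,1,0,1],[0,0,1,0,1],[0,0,1,0,1],[0,0,1,0,1],[0,0,1,0,1],[0,0,1,0,1],[0,0,1,0,1],[0,0,1,0,1],[0,0,1,0,1],[0,0,0,0,1]]]'
```

```text
time: 12.8
tool_pos: [0.4308, -0.2732, 0.0245]
eef_rot: [0.001, 0.997, -0.082, 0.001]
wrist_force: [-0.1, 1.4, 5.7]
finger_gap: 0.332
grip_force: 59.9
time: 13.72
tool_pos: [0.4316, -0.2742, 0.2175]
eef_rot: [0.002, 0.997, -0.082, 0.003]
wrist_force: [1.5, -0.7, -1.9]
finger_gap: 0.326
grip_force: 59.6
```

```bash
python3 -m jog '[[[0.22,0.48,0,1,1],[0.22,0.48,0,1,1],[0.22,0.48,0,1,1],[0.22,0.48,0,1,1],[0.22,0.48,0,1,1],[0.22,0.48,0,1,1],[0.22,0.48,0,1,1],[0.22,0.48,0,1,1],[0.22,0.48,0,1,1],[0.22,0.48,0,1,1],[0.22,0.48,0,1,1],[0.22,0.48,0,1,1],[0.22,0.48,0,1,1],[0.22,0.48,0,1,1],[0.22,0.48,0,1,1],[0.22,0.48,0,1,1],[0.22,0.48,0,1,1],[0.22,0.48,0,1,1],[0.22,0.48,0,1,1],[0.22,0.48,0,1,1]]]'
python3 -m jog '[[[0.22,0.48,0,1,1],[0.22,0.48,0,1,1],[0.22,0.48,0,1,1],[0.22,0.48,0,1,1],[0.22,0.48,0,1,1],[0.22,0.48,0,1,1],[0.22,0.48,0,1,1],[0.22,0.48,0,1,1],[0.22,0.48,0,1,1],[0.22,0.48,0,1,1],[0.22,0.48,0,1,1],[0.22,0.48,0,1,1],[0.22,0.48,0,1,1],[0.22,0.48,0,1,1],[0.22,0.48,0,1,1],[0.22,0.48,0,1,1],[0.22,0.48,0,1,1],[0.22,0.48,0,1,1],[0.22,0.48,0,1,1],[0.22,0.48,0,1,1]]]'
python3 -m jog '[[[0.2,0.5,0,1,1],[0.2,0.5,0,1,1],[0.2,0.5,0,0.8,1],[0,0,0,0,1],[0,0,0,0,1]]]'
python3 - <<'E'
from h import *
cv2.imwrite("pics/w5.png",r.camera("wrist")); togo((.6194,.1412),.118,.081)
E
```

```text
time: 15.38
tool_pos: [0.5165, -0.0799, 0.2114]
eef_rot: [-0.001, 0.752, 0.659, -0.001]
wrist_force: [1.1, 0.5, -2.8]
finger_gap: 0.329
grip_force: 59.5
time: 17.05
tool_pos: [0.6045, 0.1116, 0.2109]
eef_rot: [-0.002, 0.051, 0.999, -0.0]
wrist_force: [0.3, -0.8, -2.6]
finger_gap: 0.33
grip_force: 59.5
time: 17.47
tool_pos: [0.6166, 0.1413, 0.2114]
eef_rot: [-0.002, -0.059, 0.998, -0.0]
wrist_force: [0.7, -0.7, -2.5]
finger_gap: 0.326
grip_force: 59.5
pos [0.6166 0.1409 0.2117] head -3.025 t 17.5 | units dxyz [ 0.14  0.01 -6.53] turn 0.02
```

View pics/w5.png

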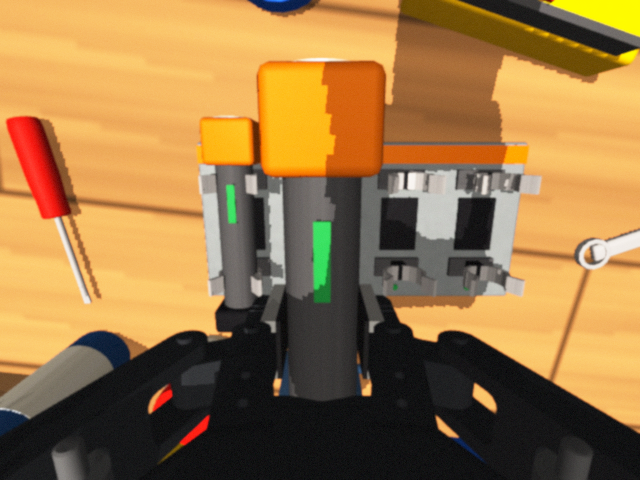

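Torch B is held with its lamp toward the orange edge, and D is seated to its left in the image at (235,210). I'll press it in.

```bash
python3 -m jog '[[[0.14,0,-1,0,1],[0,0,-1,0,1],[0,0,-1,0,1],[0,0,-1,0,1],[0,0,-1,0,1],[0,0,-0.7,0,1],[0,0,-0.5,0,1],[0,0,-0.3,0,1],[0,0,0,0,1]]]'
python3 -m jog '[[[0,0,-0.3,0,1],[0,0,-0.3,0,1],[0,0,-0.2,0,1],[0,0,-0.2,0,1],[0,0,-0.2,0,1],[0,0,-0.2,0,1],[0,0,0,0,1],[0,0,0,0,1]]]'
```

```text
time: 18.27
tool_pos: [0.6196, 0.141, 0.0818]
eef_rot: [-0.001, -0.059, 0.998, -0.0]
wrist_force: [0.7, -0.2, -2.4]
finger_gap: 0.326
grip_force: 59.6
time: 18.93
tool_pos: [0.6198, 0.1413, 0.0547]
eef_rot: [-0.001, -0.059, 0.998, -0.0]
wrist_force: [-0.5, 0.3, -3.1]
finger_gap: 0.326
grip_force: 59.7
```

```bash
python3 -m jog '[[[0,0,-0.15,0,1],[0,0,-0.1,0,1],[0,0,0,0,1],[0,0,0,0,1]]]'; python3 -m jog '[[[0,0,0.2,0,-0.05],[0,0,0,0,-0.05],[0,0,0,0,-0.05],[0,0,0,0,-0.05],[0,0,0.5,0,-0.05],[0,0,1,0,-0.05],[0,0,1,0,-0.05],[0,0,1,0,-0.05],[0,0,1,0,-0.05],[0,0,1,0,-0.05],[0,0,1,0,-0.05],[0,0,1,0,-0.05],[0,0,1,0,-0.05],[0,0,0,0,-0.3]]]'
python3 - <<'E'
from h import *
cv2.imwrite("pics/w6.png",r.camera("wrist")); togo((.6310,-.2700),-.14,.2)
im=r.camera("top");cv2.imwrite("pics/top1.png",im); I=r.camera_info("top");H=hsv(im)
for nm,lo,hi,z,a in(("orange",(8,180,120),(17,255,255),.03,40),("green",(45,80,80),(80,255,255),.035,5)):
    for c,s,m in blobs(inr(H,lo,hi)[:340],a):
        p=ray(I,c,z); print(nm,c.round(1),s[4],p.round(3))
E
```

```text
time: 19.27
tool_pos: [0.6199, 0.1413, 0.0544]
eef_rot: [-0.002, -0.059, 0.998, -0.0]
wrist_force: [-9.6, -1.4, 20.9]
finger_gap: 0.324
grip_force: 62.2
time: 20.43
tool_pos: [0.6236, 0.1419, 0.2299]
eef_rot: [0.005, -0.059, 0.998, 0.0]
wrist_force: [1.1, -0.3, 2.3]
finger_gap: 0.642
grip_force: 0.0
pos [0.6226 0.1418 0.2276] head -3.024 t 20.5 | units dxyz [  0.42 -20.59  -1.38] turn -3.22
orange [494.6  63.7] 4616 [ 1.135 -0.618  0.03 ]
orange [400.5 132.1] 2643 [ 0.911 -0.313  0.03 ]
orange [278.1 243.1] 262 [0.556 0.076 0.03 ]
orange [385.3 241.6] 145 [ 0.561 -0.26   0.03 ]
orange [433.6 244.8] 148 [ 0.551 -0.411  0.03 ]
orange [233.6 245.8] 58 [0.548 0.216 0.03 ]
green [279.6 227.8] 31 [0.604 0.071 0.035]
green [386.  226.7] 29 [ 0.608 -0.263  0.035]
green [435.  259.9] 30 [ 0.504 -0.414  0.035]
green [498.8 287.5] 17 [ 0.418 -0.609  0.035]
```

```bash
python3 -m jog '[[[0.03,-1,0,-0.1,-0.3],[0.03,-1,0,-0.1,-0.3],[0.03,-1,0,-0.1,-0.3],[0.03,-1,0,-0.1,-0.3],[0.03,-1,0,-0.1,-0.3],[0.03,-1,0,-0.1,-0.3],[0.03,-1,0,-0.1,-0.3],[0.03,-1,0,-0.1,-0.3],[0.03,-1,0,-0.1,-0.3],[0.03,-1,0,-0.1,-0.3],[0.03,-1,0,-0.1,-0.3],[0.03,-1,0,-0.1,-0.3],[0.03,-1,0,-0.1,-0.3],[0.03,-1,0,-0.1,-0.3],[0.03,-1,0,-0.1,-0.3],[0.03,-1,0,-0.1,-0.3],[0.03,-1,0,-0.1,-0.3],[0.03,-1,0,-0.1,-0.3],[0.03,-1,0,-0.1,-0.3],[0.03,-1,0,-0.1,-0.3]]]'
python3 -m jog '[[[0,-0.5,0,0,-0.3],[0,0,0,0,-0.3],[0,0,0,0,-0.3],[0,0,0,0,-0.3]]]'
python3 - <<'E'
from h import *
I=r.camera_info("wrist"); im=r.camera("wrist"); cv2.imwrite("pics/w7.png",im); np.save("I.npy",I,allow_pickle=True)
find(im,I)
E
```

```text
time: 22.2
tool_pos: [0.6312, -0.2589, 0.2215]
eef_rot: [-0.002, 0.021, 1.0, 0.001]
wrist_force: [-0.2, 0.2, 0.0]
finger_gap: 0.647
grip_force: 0.0
time: 22.53
tool_pos: [0.6321, -0.2673, 0.2233]
eef_rot: [-0.001, 0.021, 1.0, 0.001]
wrist_force: [-0.7, -0.2, -0.4]
finger_gap: 0.651
grip_force: 0.0
green [137.  78.] lamp [ 0.5481 -0.4083] centre~ [ 0.4716 -0.4204] head 0.156
green [323. 196.] lamp [ 0.5587 -0.2612] centre~ [ 0.636  -0.2675] head 3.06
```

View pics/w7.png

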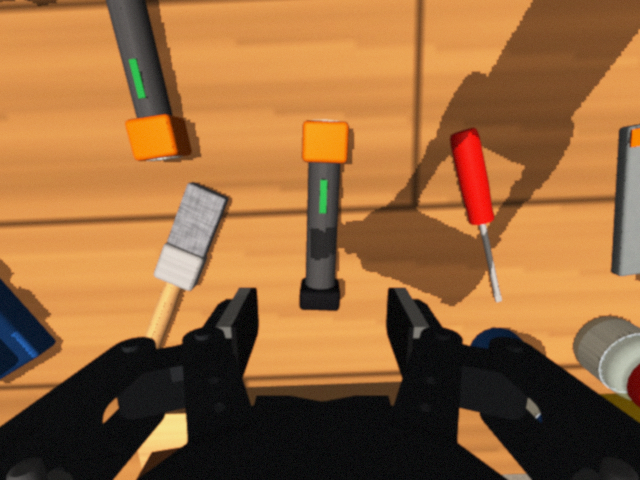

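Torch A: lamp (326,141), tail (320,295). The screwdriver and brush are well clear.

```bash
python3 - <<'E'
from h import *
I=np.load("I.npy",allow_pickle=True).item()
c,a,L=torch(I,(326,141),(320,295)); print(c.round(4),a,L); togo(c,a,.024)
E
```

```text
[ 0.6346 -0.2664  0.03  ] 3.0606607603692866 0.14670503953516997
pos [ 0.6324 -0.2672  0.2237] head 3.1 t 22.6 | units dxyz [ 0.11  0.04 -9.98] turn -0.5
```

```bash
python3 -m jog '[[[0.1,0.04,-1,-0.5,-0.3],[0,0,-1,0,-0.3],[0,0,-1,0,-0.3],[0,0,-1,0,-0.3],[0,0,-1,0,-0.3],[0,0,-1,0,-0.3],[0,0,-1,0,-0.3],[0,0,-1,0,-0.3],[0,0,-0.9,0,-0.3],[0,0,-0.7,0,-0.3],[0,0,-0.4,0,-0.3],[0,0,0,0,-0.3],[0,0,0,0,1],[0,0,0,0,1],[0,0,0,0,1],[0,0,0,0,1],[0,0,0,0,1],[0,0,0,0,1]]]'
python3 -m jog '[[[0,0,0.5,0,1],[0,0,1,0,1],[0,0,1,0,1],[0,0,1,0,1],[0,0,1,0,1],[0,0,1,0,1],[0,0,1,0,1],[0,0,1,0,1],[0,0,1,0,1],[0,0,1,0,1],[0,0,0,0,1]]]'
```

```text
time: 24.08
tool_pos: [0.6359, -0.2684, 0.0261]
eef_rot: [0.001, 0.041, 0.999, -0.001]
wrist_force: [-0.5, 1.4, 5.0]
finger_gap: 0.327
grip_force: 60.1
time: 25.0
tool_pos: [0.6365, -0.2689, 0.2192]
eef_rot: [0.003, 0.041, 0.999, -0.002]
wrist_force: [1.4, -0.4, -2.1]
finger_gap: 0.324
grip_force: 59.5
```

```bash
python3 -m jog '[[[-0.05,1,0,0.12,1],[-0.05,1,0,0.12,1],[-0.05,1,0,0.12,1],[-0.05,1,0,0.12,1],[-0.05,1,0,0.12,1],[-0.05,1,0,0.12,1],[-0.05,1,0,0.12,1],[-0.05,1,0,0.12,1],[-0.05,1,0,0.12,1],[-0.05,1,0,0.12,1],[-0.05,1,0,0.12,1],[-0.05,1,0,0.12,1],[-0.05,1,0,0.12,1],[-0.05,1,0,0.12,1],[-0.05,1,0,0.12,1],[-0.05,1,0,0.12,1],[-0.05,1,0,0.12,1],[-0.05,1,0,0.12,1],[-0.05,1,0,0.12,1],[-0.05,1,0,0.12,1]]]'
python3 -m jog '[[[-0.05,1,0,0.1,1],[-0.05,1,0,0,1],[-0.05,1,0,0,1],[-0.05,0.9,0,0,1],[0,0.2,0,0,1],[0,0,0,0,1],[0,0,0,0,1]]]'
python3 - <<'E'
from h import *
cv2.imwrite("pics/w8.png",r.camera("wrist")); togo((.6110,.2128),.118,.081)
E
```

```text
time: 26.67
tool_pos: [0.613, 0.1329, 0.2121]
eef_rot: [-0.002, -0.055, 0.998, -0.0]
wrist_force: [0.5, -0.3, -2.7]
finger_gap: 0.325
grip_force: 59.5
time: 27.25
tool_pos: [0.6098, 0.2135, 0.2129]
eef_rot: [-0.001, -0.059, 0.998, -0.001]
wrist_force: [0.6, -0.3, -2.3]
finger_gap: 0.322
grip_force: 59.6
pos [0.6101 0.2131 0.2133] head -3.024 t 27.3 | units dxyz [ 0.05 -0.02 -6.61] turn 0.01
```

View pics/w8.png

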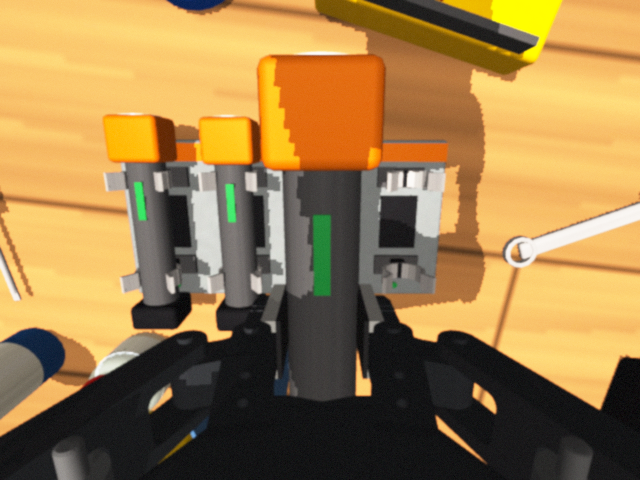

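D and B sit seated in the two left bays of the image, and A is held over bay 3. I'll press it in.

```bash
python3 -m jog '[[[0.05,0,-1,0,1],[0,0,-1,0,1],[0,0,-1,0,1],[0,0,-1,0,1],[0,0,-1,0,1],[0,0,-0.8,0,1],[0,0,-0.5,0,1],[0,0,-0.3,0,1],[0,0,0,0,1]]]'
python3 -m jog '[[[0,0,-0.3,0,1],[0,0,-0.3,0,1],[0,0,-0.2,0,1],[0,0,-0.2,0,1],[0,0,-0.2,0,1],[0,0,-0.2,0,1],[0,0,0,0,1],[0,0,0,0,1]]]'
```

```text
time: 28.05
tool_pos: [0.6107, 0.2131, 0.0807]
eef_rot: [-0.001, -0.058, 0.998, -0.0]
wrist_force: [-0.2, 0.2, -3.0]
finger_gap: 0.324
grip_force: 59.6
time: 28.72
tool_pos: [0.6137, 0.2141, 0.056]
eef_rot: [0.002, -0.059, 0.998, -0.0]
wrist_force: [1.7, -3.5, 5.0]
finger_gap: 0.326
grip_force: 60.4
```

```bash
python3 -m jog '[[[0,0,-0.2,0,1],[0,0,-0.1,0,1],[0,0,0,0,1],[0,0,0,0,1]]]'
```

```text
time: 29.05
tool_pos: [0.6139, 0.2142, 0.0557]
eef_rot: [0.001, -0.059, 0.998, -0.0]
wrist_force: [-8.8, -7.1, 30.6]
finger_gap: 0.328
grip_force: 63.3
```

```bash
python3 -m jog '[[[0,0,0.2,0,-0.05],[0,0,0,0,-0.05],[0,0,0,0,-0.05],[0,0,0,0,-0.05],[0,0,0.5,0,-0.05],[0,0,1,0,-0.05],[0,0,1,0,-0.05],[0,0,1,0,-0.05],[0,0,1,0,-0.05],[0,0,1,0,-0.05],[0,0,1,0,-0.05],[0,0,1,0,-0.05],[0,0,1,0,-0.05],[0,0,0,0,-0.3]]]'
python3 -m jog '[[[-0.22,-1,0,-0.03,-0.3],[-0.22,-1,0,-0.03,-0.3],[-0.22,-1,0,-0.03,-0.3],[-0.22,-1,0,-0.03,-0.3],[-0.22,-1,0,-0.03,-0.3],[-0.22,-1,0,-0.03,-0.3],[-0.22,-1,0,-0.03,-0.3],[-0.22,-1,0,-0.03,-0.3],[-0.22,-1,0,-0.03,-0.3],[-0.22,-1,0,-0.03,-0.3],[-0.22,-1,0,-0.03,-0.3],[-0.22,-1,0,-0.03,-0.3],[-0.22,-1,0,-0.03,-0.3],[-0.22,-1,0,-0.03,-0.3],[-0.22,-1,0,-0.03,-0.3],[-0.22,-1,0,-0.03,-0.3],[-0.22,-1,0,-0.03,-0.3],[-0.22,-1,0,-0.03,-0.3],[-0.22,-1,0,-0.03,-0.3],[-0.22,-1,0,-0.03,-0.3]]]'
python3 -m jog '[[[-0.22,-1,0,0,-0.3],[-0.22,-1,0,0,-0.3],[-0.22,-1,0,0,-0.3],[-0.22,-1,0,0,-0.3],[-0.22,-1,0,0,-0.3],[-0.22,-1,0,0,-0.3],[-0.22,-1,0,0,-0.3],[-0.22,-1,0,0,-0.3],[-0.22,-1,0,0,-0.3],[-0.22,-1,0,0,-0.3],[-0.22,-1,0,0,-0.3],[-0.22,-0.6,0,0,-0.3],[0,0,0,0,-0.3],[0,0,0,0,-0.3],[0,0,0,0,-0.3]]]'
python3 - <<'E'
from h import *
I=r.camera_info("wrist"); im=r.camera("wrist"); cv2.imwrite("pics/w9.png",im); np.save("I.npy",I,allow_pickle=True)
find(im,I)
E
```

```text
time: 30.22
tool_pos: [0.6142, 0.2152, 0.2274]
eef_rot: [0.004, -0.059, 0.998, 0.001]
wrist_force: [1.0, 0.2, 1.1]
finger_gap: 0.642
grip_force: 0.0
time: 31.88
tool_pos: [0.5226, -0.1863, 0.221]
eef_rot: [-0.001, -0.035, 0.999, 0.001]
wrist_force: [-0.1, 0.4, -0.3]
finger_gap: 0.65
grip_force: 0.0
time: 33.13
tool_pos: [0.4707, -0.4166, 0.2216]
eef_rot: [-0.0, -0.035, 0.999, 0.001]
wrist_force: [0.5, -0.6, 0.2]
finger_gap: 0.651
grip_force: 0.0
green [320. 258.] lamp [ 0.5499 -0.4111] centre~ [ 0.4728 -0.4188] head 0.1
```

View pics/w9.png

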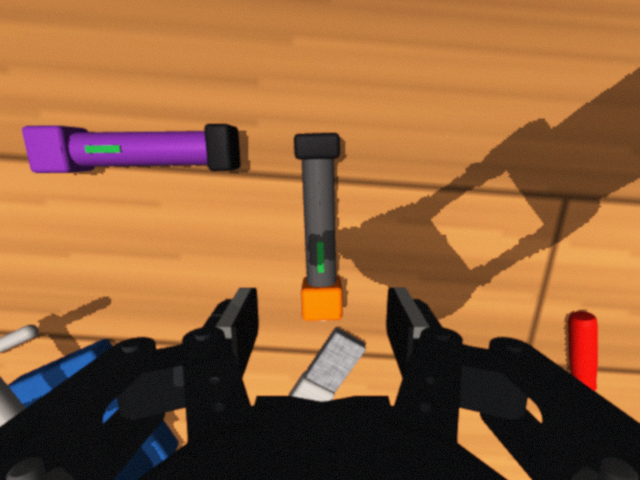

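Torch C: lamp (321,301), tail (317,147). The purple decoy at (130,148) is clear.

```bash
python3 - <<'E'
from h import *
I=np.load("I.npy",allow_pickle=True).item()
c,a,L=torch(I,(321,301),(318,147)); print(c.round(4),a,L); togo(c,a,.024)
E
```

```text
[ 0.4725 -0.4183  0.03  ] 0.08561782271211396 0.14721130755373915
pos [ 0.4709 -0.4164  0.2218] head -3.071 t 33.2 | units dxyz [ 0.08 -0.1  -9.89] turn 0.19
```

```bash
python3 -m jog '[[[0.08,-0.1,-1,0.19,-0.3],[0,0,-1,0,-0.3],[0,0,-1,0,-0.3],[0,0,-1,0,-0.3],[0,0,-1,0,-0.3],[0,0,-1,0,-0.3],[0,0,-1,0,-0.3],[0,0,-1,0,-0.3],[0,0,-0.9,0,-0.3],[0,0,-0.6,0,-0.3],[0,0,-0.4,0,-0.3],[0,0,0,0,-0.3],[0,0,0,0,1],[0,0,0,0,1],[0,0,0,0,1],[0,0,0,0,1],[0,0,0,0,1],[0,0,0,0,1]]]'
python3 -m jog '[[[0,0,0.5,0,1],[0,0,1,0,1],[0,0,1,0,1],[0,0,1,0,1],[0,0,1,0,1],[0,0,1,0,1],[0,0,1,0,1],[0,0,1,0,1],[0,0,1,0,1],[0,0,1,0,1],[0,0,0,0,1]]]'
```

```text
time: 34.68
tool_pos: [0.4734, -0.4207, 0.026]
eef_rot: [0.001, -0.042, 0.999, -0.001]
wrist_force: [1.4, 1.6, 5.6]
finger_gap: 0.332
grip_force: 60.2
time: 35.6
tool_pos: [0.4739, -0.4216, 0.2189]
eef_rot: [0.002, -0.042, 0.999, -0.003]
wrist_force: [2.0, -0.9, -1.8]
finger_gap: 0.323
grip_force: 59.6
```

```bash
python3 -m jog '[[[0.16,0.9,0,-1,1],[0.16,0.9,0,-1,1],[0.16,0.9,0,-1,1],[0.16,0.9,0,-1,1],[0.16,0.9,0,-1,1],[0.16,0.9,0,-1,1],[0.16,0.9,0,-1,1],[0.16,0.9,0,-1,1],[0.16,0.9,0,-1,1],[0.16,0.9,0,-1,1],[0.16,0.9,0,-1,1],[0.16,0.9,0,-1,1],[0.16,0.9,0,-1,1],[0.16,0.9,0,-1,1],[0.16,0.9,0,-1,1],[0.16,0.9,0,-1,1],[0.16,0.9,0,-1,1],[0.16,0.9,0,-1,1],[0.16,0.9,0,-1,1],[0.16,0.9,0,-1,1]]]'
python3 -m jog '[[[0.16,0.9,0,-1,1],[0.16,0.9,0,-1,1],[0.16,0.9,0,-1,1],[0.16,0.9,0,-1,1],[0.16,0.9,0,-1,1],[0.16,0.9,0,-1,1],[0.16,0.9,0,-1,1],[0.16,0.9,0,-1,1],[0.16,0.9,0,-1,1],[0.16,0.9,0,-1,1],[0.16,0.9,0,-1,1],[0.16,0.9,0,-1,1],[0.16,0.9,0,-1,1],[0.16,0.9,0,-1,1],[0.16,0.9,0,-1,1],[0.16,0.9,0,-1,1],[0.16,0.9,0,-1,1],[0.16,0.9,0,-1,1],[0.2,1,0,-0.9,1],[0,0,0,0,1]]]'
python3 -m jog '[[[0,0,0,0,1],[0,0,0,0,1]]]'
python3 - <<'E'
from h import *
cv2.imwrite("pics/w10.png",r.camera("wrist")); togo((.6026,.2843),.118,.081)
E
```

```text
time: 37.27
tool_pos: [0.535, -0.0587, 0.2124]
eef_rot: [-0.001, 0.689, 0.725, -0.001]
wrist_force: [0.8, -0.5, -2.7]
finger_gap: 0.327
grip_force: 59.7
time: 38.93
tool_pos: [0.5973, 0.2874, 0.2122]
eef_rot: [-0.001, 0.998, 0.057, -0.001]
wrist_force: [0.7, -1.0, -2.5]
finger_gap: 0.329
grip_force: 59.7
time: 39.1
tool_pos: [0.5969, 0.2834, 0.2124]
eef_rot: [0.001, 0.998, 0.058, -0.001]
wrist_force: [0.4, -0.4, -3.2]
finger_gap: 0.324
grip_force: 59.7
pos [0.5971 0.2831 0.2128] head 0.115 t 39.1 | units dxyz [ 0.28  0.06 -6.59] turn 0.04
```

View pics/w10.png

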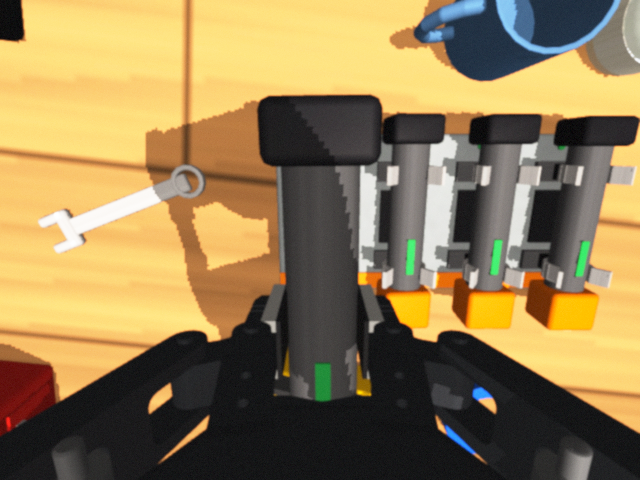

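Three torches are seated on the right, and C is over bay 4 with its lamp end toward the orange edge.

```bash
python3 -m jog '[[[0.28,0.06,-1,0.04,1],[0,0,-1,0,1],[0,0,-1,0,1],[0,0,-1,0,1],[0,0,-1,0,1],[0,0,-0.8,0,1],[0,0,-0.5,0,1],[0,0,-0.3,0,1],[0,0,0,0,1]]]'
python3 -m jog '[[[0,0,-0.3,0,1],[0,0,-0.3,0,1],[0,0,-0.2,0,1],[0,0,-0.2,0,1],[0,0,-0.2,0,1],[0,0,-0.2,0,1],[0,0,0,0,1],[0,0,0,0,1]]]'
python3 -m jog '[[[0,0,-0.1,0,1],[0,0,0,0,1],[0,0,0,0,1]]]'
```

```text
time: 39.9
tool_pos: [0.6025, 0.2844, 0.0807]
eef_rot: [0.001, 0.998, 0.059, -0.001]
wrist_force: [-0.2, 0.4, -2.7]
finger_gap: 0.323
grip_force: 59.8
time: 40.57
tool_pos: [0.6056, 0.2855, 0.0559]
eef_rot: [-0.0, 0.998, 0.059, 0.002]
wrist_force: [2.5, -3.5, 4.3]
finger_gap: 0.328
grip_force: 60.4
time: 40.82
tool_pos: [0.6056, 0.2855, 0.0558]
eef_rot: [0.0, 0.998, 0.059, 0.002]
wrist_force: [-0.4, -4.2, 11.9]
finger_gap: 0.326
grip_force: 61.5
```

```bash
python3 -m jog '[[[0,0,0.1,0,-0.05],[0,0,0,0,-0.05],[0,0,0,0,-0.05],[0,0,0,0,-0.05],[0,0,0.5,0,-0.05],[0,0,1,0,-0.05],[0,0,1,0,-0.05],[0,0,1,0,-0.05],[0,0,1,0,-0.05],[0,0,1,0,-0.05],[0,0,1,0,-0.05],[0,0,1,0,-0.05],[0,0,1,0,-0.05],[0,0,1,0,-0.05],[0,0,0,0,-0.3]]]'
python3 -m jog '[[[-0.95,-0.11,0,-0.33,-0.3],[-0.95,-0.11,0,-0.33,-0.3],[-0.95,-0.11,0,-0.33,-0.3],[-0.95,-0.11,0,-0.33,-0.3],[-0.95,-0.11,0,-0.33,-0.3],[-0.95,-0.11,0,-0.33,-0.3],[-0.95,-0.11,0,-0.33,-0.3],[-0.95,-0.11,0,-0.33,-0.3],[-0.95,-0.11,0,-0.33,-0.3],[-0.95,-0.11,0,-0.33,-0.3],[-0.95,-0.11,0,-0.33,-0.3],[0,0,0,0,-0.3],[0,0,0,0,-0.3],[0,0,0,0,-0.3]]]'
python3 - <<'E'
from h import *
I=r.camera_info("wrist"); im=r.camera("wrist"); cv2.imwrite("pics/w11.png",im); np.save("I.npy",I,allow_pickle=True)
togo((.397,.25),-.17,.1)
E
```

```text
time: 42.07
tool_pos: [0.6061, 0.2868, 0.2502]
eef_rot: [-0.002, 0.998, 0.059, 0.004]
wrist_force: [1.1, 1.0, 1.5]
finger_gap: 0.642
grip_force: 0.0
time: 43.23
tool_pos: [0.3951, 0.2614, 0.2442]
eef_rot: [-0.0, 0.996, -0.086, 0.0]
wrist_force: [0.3, -0.0, 1.0]
finger_gap: 0.652
grip_force: 0.0
pos [0.3954 0.2615 0.2443] head -0.172 t 43.3 | units dxyz [ 0.08 -0.57 -7.21] turn 0.03
```

View pics/w11.png

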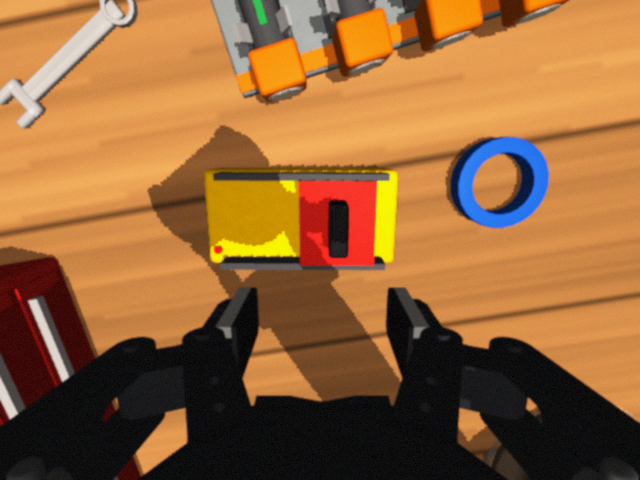

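The red shutter plate spans columns 300–376 with the black tab at (339,229). The yellow box spans columns 207–397, rows 171–263.

```bash
python3 - <<'E'
from h import *
I=np.load("I.npy",allow_pickle=True).item()
tab=ray(I,(339,229),.107); pl=ray(I,(338,222),.077)
A,B,C,D=[ray(I,p,.05) for p in((207,171),(397,171),(393,262),(209,262))]
print("tab",tab,"plate",pl,"box",(A+B+C+D)/4,np.linalg.norm(A-B),np.linalg.norm(C-D),np.linalg.norm(A-D))
c=(A+B+C+D)/4; v=A-B; yaw=np.arctan2(-v[0],v[1]); y=np.array([-np.sin(yaw),np.cos(yaw)]); print("yaw",yaw,"button",c[:2]-y*.04,"tab box y",(tab-c)[:2]@y)
togo(tab,yaw,.098)
E
```

```text
tab [0.39881191 0.2475341  0.107     ] plate [0.39820772 0.24707884 0.077     ] box [0.40224383 0.27991427 0.05      ] 0.17207679942950357 0.17847025428574703 0.08671224132085133
yaw -0.17359927172897854 button [0.39533468 0.24051549] tab box y -0.03248626322972053
pos [0.3954 0.2615 0.2443] head -0.172 t 43.3 | units dxyz [ 0.17 -0.7  -7.31] turn -0.01
```

```bash
python3 -m jog '[[[0.17,-0.7,-1,0,-0.3],[0,0,-1,0,-0.3],[0,0,-1,0,-0.3],[0,0,-1,0,-0.3],[0,0,-1,0,-0.3],[0,0,-1,0,-0.3],[0,0,-0.8,0,-0.3],[0,0,-0.5,0,-0.3],[0,0,0,0,-0.3],[0,0,0,0,1],[0,0,0,0,1],[0,0,0,0,1],[0,0,0,0,1],[0,0,0,0,1],[0,0,0,0,1],[0,0,0,0,1],[0,0,0,0,1]]]'
python3 -m jog '[[[0.07,0.4,0,0,1],[0.07,0.4,0,0,1],[0.07,0.4,0,0,1],[0.07,0.4,0,0,1],[0.07,0.4,0,0,1],[0.07,0.4,0,0,1],[0.07,0.4,0,0,1],[0.07,0.3,0,0,1],[0,0,0,0,1],[0,0,0,0,1]]]'
python3 -c "
from h import *
togo((.3988,.2475),-.173,.098)"
```

```text
time: 44.7
tool_pos: [0.3991, 0.2478, 0.0996]
eef_rot: [-0.001, 0.996, -0.086, 0.001]
wrist_force: [-1.0, -1.1, 5.9]
finger_gap: 0.174
grip_force: 61.0
time: 45.53
tool_pos: [0.41, 0.3096, 0.0997]
eef_rot: [-0.0, 0.996, -0.086, 0.001]
wrist_force: [-0.3, -1.8, 6.6]
finger_gap: 0.173
grip_force: 61.3
pos [0.41   0.3096 0.0997] head -0.172 t 45.5 | units dxyz [-0.56 -3.1  -0.08] turn -0.01
```

```bash
python3 -m jog '[[[0,0,0,0,-0.3],[0,0,0,0,-0.3],[0,0,0,0,-0.3],[0,0,1,0,-0.3],[0,0,1,0,-0.3],[0,0,1,0,0.5],[-0.2,-0.9,0,0,1],[-0.2,-0.9,0,0,1],[-0.15,-0.9,0,0,1],[-0.1,-0.75,0,0,1],[0,0,-1,0,1],[0,0,-1,0,1],[0,0,-0.8,0,1],[0,0,-0.4,0,1],[0,0,0,0,1],[0,0,0,0,1]]]'
python3 - <<'E'
from h import *
I=r.camera_info("wrist"); im=r.camera("wrist"); cv2.imwrite("pics/w12.png",im); np.save("I.npy",I,allow_pickle=True)
togo((.397,.2405),-.173,.076)
E
```

```text
time: 46.87
tool_pos: [0.3958, 0.2402, 0.094]
eef_rot: [0.0, 0.996, -0.086, -0.001]
wrist_force: [0.4, 0.4, -0.1]
finger_gap: 0.003
grip_force: 0.0
pos [0.3966 0.2405 0.0947] head -0.172 t 46.9 | units dxyz [ 0.02 -0.   -0.94] turn -0.01
```

View pics/w12.png

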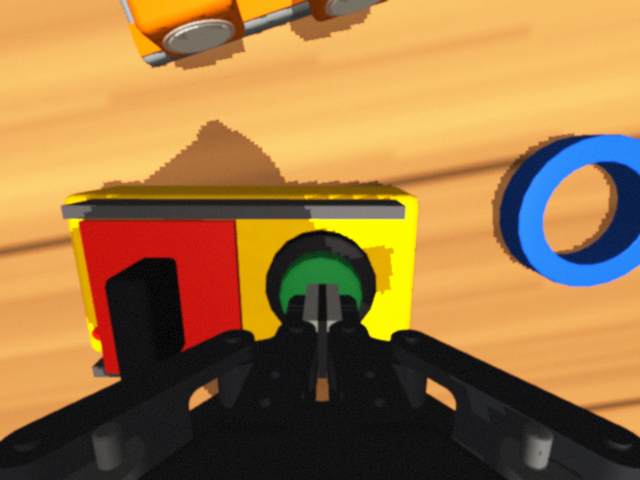

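The shutter is open at left and the closed fingertips are centred over the green button at (320,285). I'll press it.

```bash
python3 -m jog '[[[0,0,-0.35,0,1],[0,0,-0.3,0,1],[0,0,-0.2,0,1],[0,0,-0.1,0,1],[0,0,0,0,1],[0,0,0,0,1]]]'
```

```text
time: 47.42
tool_pos: [0.398, 0.2413, 0.0796]
eef_rot: [-0.0, 0.996, -0.086, 0.001]
wrist_force: [-7.7, -3.2, 30.6]
finger_gap: -0.001
grip_force: 15.3
```

```bash
python3 - <<'E'
from h import *
o=r.observe(); print(r.tip_extent,o["wrist_force"],o["wrist_torque"],o["tool_pos"],o["finger_gap"])
E
python3 -m jog '[[[0,0,0.1,0,1],[0,0,0,0,1]]]'; python3 -m jog '[[[0,0,0.1,0,1],[0,0,0,0,1]]]';python3 -m jog '[[[0,0,0.1,0,1],[0,0,0,0,1]]]';python3 -m jog '[[[0,0,0.1,0,1],[0,0,0,0,1]]]'
```

```text
0.014 [-7.74590141 -3.22842776 30.64114428] [-0.59187544  1.24774949 -0.00686302] [0.39804324 0.24127283 0.07957145] -0.0008543170323197451
time: 47.58
tool_pos: [0.3979, 0.2412, 0.0798]
eef_rot: [-0.001, 0.996, -0.086, 0.002]
wrist_force: [-3.9, -1.1, 16.8]
finger_gap: -0.001
grip_force: 8.3
time: 47.75
tool_pos: [0.3978, 0.2412, 0.0808]
eef_rot: [-0.001, 0.996, -0.086, 0.002]
wrist_force: [1.3, 0.1, 4.1]
finger_gap: -0.006
grip_force: 2.2
time: 47.92
tool_pos: [0.3977, 0.2411, 0.0823]
eef_rot: [-0.001, 0.996, -0.086, 0.002]
wrist_force: [1.6, 1.5, 2.6]
finger_gap: -0.002
grip_force: 1.8
time: 48.08
tool_pos: [0.3967, 0.2405, 0.0836]
eef_rot: [-0.0, 0.996, -0.086, 0.001]
wrist_force: [2.6, 1.8, 2.4]
finger_gap: 0.003
grip_force: 1.4
```

The force profile shows a hard stop at 0.080 and a 4→2 N spring above it, so the button bottomed out. I'll lift and close the shutter.

```bash
python3 -m jog '[[[0,0,1,0,1],[0,0,1,0,1],[0,0,1,0,0.5],[0,0,0.8,0,-0.3],[0.17,0.9,0,0,-0.3],[0.17,0.9,0,0,-0.3],[0.17,0.9,0,0,-0.3],[0.15,0.75,0,0,-0.3],[0,0,-1,0,-0.3],[0,0,-1,0,-0.3],[0,0,-0.7,0,-0.3],[0,0,-0.4,0,-0.3],[0,0,0,0,-0.3],[0,0,0,0,1],[0,0,0,0,1],[0,0,0,0,1],[0,0,0,0,1],[0,0,0,0,1],[0,0,0,0,1],[0,0,0,0,1]]]'
python3 -c "
from h import *
togo((.3988-.0012,.2475-.0069),-.173,.098)"
```

```text
time: 49.75
tool_pos: [0.4101, 0.3095, 0.0985]
eef_rot: [-0.0, 0.996, -0.086, 0.001]
wrist_force: [0.2, -1.8, 5.5]
finger_gap: 0.172
grip_force: 60.2
pos [0.4101 0.3095 0.0985] head -0.173 t 49.8 | units dxyz [-0.62 -3.45 -0.02] turn -0.0
```

```bash
python3 -m jog '[[[-0.07,-0.4,0,0,1],[-0.07,-0.4,0,0,1],[-0.07,-0.4,0,0,1],[-0.07,-0.4,0,0,1],[-0.07,-0.4,0,0,1],[-0.07,-0.4,0,0,1],[-0.07,-0.4,0,0,1],[-0.07,-0.4,0,0,1],[-0.04,-0.2,0,0,1],[0,0,0,0,1],[0,0,0,0,1]]]'
python3 -m jog '[[[0,0,0,0,-0.3],[0,0,0,0,-0.3],[0,0,0,0,-0.3],[0,0,0,0,-0.3],[0,0,1,0,-0.3],[0,0,1,0,-0.3],[0,0,1,0,-0.3],[0,0,1,0,-0.3],[0,0,1,0,-0.3],[0,0,1,0,-0.3],[0,0,1,0,-0.3],[0,0,1,0,-0.3],[0,0,0,0,-0.3],[0,0,0,0,-0.3]]]'
python3 - <<'E'
from h import *
im=r.camera("wrist"); t=r.camera("top"); cv2.imwrite("pics/w13.png",np.hstack([cv2.resize(im,(400,300)),cv2.resize(t[170:350,150:390],(400,300))]))
E
```

```text
time: 50.67
tool_pos: [0.398, 0.2408, 0.0985]
eef_rot: [-0.0, 0.996, -0.086, 0.001]
wrist_force: [-1.2, -1.7, 8.2]
finger_gap: 0.169
grip_force: 60.8
time: 51.83
tool_pos: [0.398, 0.2415, 0.258]
eef_rot: [-0.001, 0.996, -0.086, 0.001]
wrist_force: [0.9, -0.2, -0.9]
finger_gap: 0.653
grip_force: 0.0
```

View pics/w13.png

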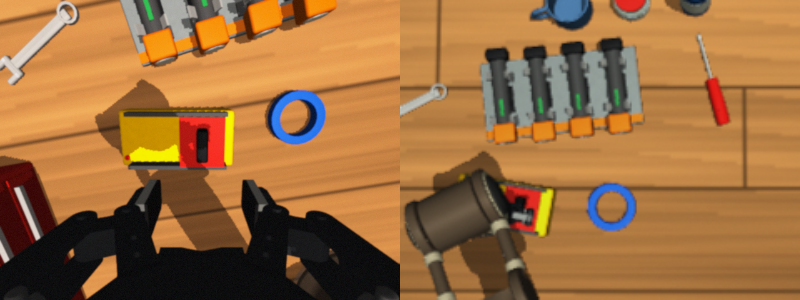

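All four torches are seated with their lamps at the orange edge, and the shutter is closed: it moved back 70 mm and the tab is at (203,145). The arm is clear, so I'll hand in.

```bash
python3 -c "
from workcell import r
print(r.job_done())"
```

```text
the job is handed in; nothing more can be done
None
```

I've handed the job in: all four torches are pressed home with their lamp ends at the orange edge, the start button was pressed to its stop and let up, and the shutter is closed; the hand-in gave no verdict.

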